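# Crank up the lift table and dock the board tray

### The arm

A 6-joint arm with a two-finger parallel gripper is mounted at the origin on the work surface. World frame = base frame: x ahead of the robot, y to its left, z up, the work surface at z = 0. Lengths are in m, angles in rad, forces in N, time in s.
With the tool pointing down it reaches from about 0.275 to 1 m from the base axis. Payload 8.4 kg.
Tool frame: the origin (TCP) lies between the finger pads; the fingertips stand 19 mm ahead of it and the grasp point (between the pads) is the TCP; z points along the fingers, y is the direction in which the jaws open and shut (so a half turn about z gives the same grasp; the last joint's range is limited). The gripper opens to 85 mm and grips with 20 to 120 N. Pads are 22 mm wide; open, the fingers measure 114 mm over their backs; the gripper's body (76 mm by 85 mm) begins 54 mm behind the grasp point. The pads swing forward as they close: fully open they stand 13 mm farther back than shut.
Start: joints at [1.197, 0.353, 1.633, -0, 1.155, -0.002], TCP at [0.227, 0.582, 0.25] pointing down, gripper open.
Joint ranges: [-2.63, 2.63], [-0.92, 2.1], [0.06, 2.66], [-1.3, 4.44], [0, 2.69], [-3.02, 3.02]. Speed limits (rad/s): [2.22, 2.22, 2.79, 3.14, 3.14, 3.14].

### API

Orientations are given as a unit quaternion [x, y, z, w].
In Python, from cell import robot gives the robot as it stands. The module is installed in compiled form; this text tells all that it offers. Calls block until the motion is done:
- robot.movep(position, orientation): joint-space move of the TCP to a pose.
- robot.movel(position, frame=None, max_speed=0.15, force_limit=None): straight line of the TCP; frame=None keeps the orientation; max_speed is the mean speed in m/s. With force_limit (N) it stops when the force on the tool has changed by that much, and returns True; else False.
- robot.goto_joints(angles): joint-space move.
- robot.set_gripper(opening, grip_force=None): finger opening in m; grip_force is the grip in N (None keeps the last); returns when the fingers have stopped.
- robot.wait(seconds).
- robot.ik(position, orientation): joint angles nearest the present ones, or None.
- robot.get_state(): the state.
- robot.capture(name): name is "side" or "top" or "wrist"; returns a dict with "color" (420x560x3 uint8, red, green, blue), "fovy" (degrees; the focal length in pixels is half the picture's height over the tangent of half this angle, whatever the lens; pixels are square), "cx", "cy" (the principal point, pixels), "extrinsics" (4x4, takes a point from camera to world coordinates); the wrist camera has in their place "tool_from_camera" (4x4, takes a point from camera to tool coordinates, whose origin is the TCP and whose axes are the flange's). Camera axes: x right, y down, z forward; pixel columns grow to the right and rows downward; lengths in m; the calibration is good to about 2 mm. A picture is of the moment at which its call begins: read the wrist's pose just before it. There is no depth.
A pose or a line that the arm cannot do raises robot.PlanningError and nothing moves.
- robot.job_done(): hands the job in, once; it reports no verdict.
Trained networks look in a picture, given as the dict that the camera call returned (one of the last four; its "shot" number tells which), for a name from the list of things; names that differ only in an ending like _2 or _b are one class to them, and where a whole thing is asked for, a point or a joint stands for the part that bears it (a point fixed in the world has none). Each returns a list of dicts, best first, with "confidence" (0 to 1); they miss things now and then, are a little off and sometimes report something else, mostly with a low value. They report only what shows in the picture. A call takes as long as a camera call. They do not tell look-alikes from the thing itself.
- robot.masks_of(picture, query): "pixels" (420x560 bool, what is visible of it) and "extent" ([left, top, right, bottom] in pixels, round what is visible of it).
The state is a dict: "time": time; "joint_pos": joint angles; "qvel": joint speeds; "joint_torque": joint torques, N m; "eef_pos": TCP position; "orientation": TCP orientation; "wrist_force": force on the tool from outside, world axes, zero at the start; "ft_torque": the same for the moment, N m; "width": finger opening in m.
Only numpy, scipy, OpenCV 4.12 (cv2) and the standard library are available. Lean on these libraries where they do the work, as an engineer would, in place of code of your own. Each camera call takes 0.05 s, during which the arm holds its last target.

### The job

Fit the loose crank onto the square shaft end of the lift table and wind it clockwise until the lift's deck is level with the bed of the dock, and leave the crank on the shaft. Then slide the tray with the circuit board across onto the dock, without lifting or tipping it, until it is fully home against the end stop. Leave the other things on the table where they are.

Things in the scene. Friction and masses are not known exactly. Their poses are not given: they have to be found in the camera images.
- crank_centre (a point): Loose removable crank, steel and red, 0.37 kg; at the start it stands hub-down on the table, arm level, knob up. Point: on the hub's axis, 31 mm above the hub's underside. z up, x along the arm to the knob. Hub 36.5 mm square, 34 high. The arm, 16 wide, lies 32 to 40 mm above the underside, from 8 mm behind the hub's axis to 70 mm ahead. Balances within 10 mm of the axis
- crank_socket (a point): Centre of the hub's underside, the mouth of the crank's square socket: 16.5 mm wide, sides along x and y, 28 mm deep. Axes as crank_centre
- crank_block (a point): Centre of the red grip block on top of the hub, 24 x 24 mm, sides along x and y, from 40 to 62 mm above the hub's underside (this point: 51 mm). Fingers that close along y pass beside the arm. Axes as crank_centre
- crank_handle (a point): Middle of the crank's upright red knob, 60 mm from the hub's axis along x, 65 mm above the hub's underside. The knob is 22 mm in diameter, from 41 to 89 mm above the underside, and spins freely on the arm, so a gripper can hold it without turning while winding. Axes as crank_centre
- shaft_top (a point): Centre of the top end of the lift's upright square shaft, 14 mm wide, sides along this frame's x and y (it turns with the shaft); last 6 mm narrow to 9 mm. Stands 34 mm out of a blue gearbox 70 x 70 x 58 high. Fully on, the crank's socket mouth is 28 mm below this point; any of the four quarter turns fits. The crank has 12 deg of play each way and 1 to 2 mm looseness
- shaft (a joint): Turn of the shaft, rad, 0 at the start; grows clockwise seen from above, which raises the deck 14 mm a full turn (about 1.7 to 2.5 turns are needed). It takes about 0.15 N m, holds where it is left, and can be wound back
- deck_edge (a point): Middle of the top edge of the lift's aluminium deck (130 x 130 mm), on the side facing the dock, on the sliding surface, 85 mm above the table at the start. y points across the gap to the dock, z up. The deck's centre is 65 mm along -y, the shaft's axis 235 mm along -y. Yellow rims 6 mm high at its x sides, inner width 106 mm
- dock_mouth (a point): Middle of the dock's bevelled entry edge, at the height of its black bed (24 to 34 mm above the deck at the start; gap to the deck 4 to 8 mm). y points into the dock, z up. Green side guides 10 mm high, flared at the entry, inner width 98 mm; face of the green end stop (26 mm high, 36 with terminals) 140 mm along y. The dock does not move
- dock_home (a point): Where tray_centre comes to lie when the tray is fully home: middle of the dock's width, 85 mm along y from dock_mouth, 9 mm above the bed. The tray's front then touches the end stop. Axes as dock_mouth
- tray_centre (a point): Grey tray, 86 (x) x 110 (y) mm, top 12 mm above its underside, with a green circuit board up to 15 mm and parts on it up to 24 mm, about 0.5 kg, standing on two steel skids with upturned ends; at the start it lies on the deck. Point: middle of the tray, 9 mm above its underside. y its long side, towards the dock, z up
- tray: The same tray: the centre of its underside, axes as tray_centre
- tray_grip (a point): Middle of the tray's upright orange grip block, 16 (x) x 42 (y) mm, standing from 15 to 60 mm above the tray's underside at the tray's middle; this point is 37.5 mm above the underside. Axes as tray_centre
- screwdriver: Bystander, loose: screwdriver, 160 long. Origin: centre of its underside (lies along x). Sizes in mm
- spool: Bystander, loose: blue solder spool, 56 diameter, 42 high. Origin: centre of its underside. Sizes in mm
- flux_bottle: Bystander, loose: small white bottle with red cap, 42 diameter, 85 high. Origin: centre of its underside. Sizes in mm
- parts_bin: Bystander, loose: open yellow parts bin 100 x 75 x 35. Origin: centre of its underside. Sizes in mm
- multimeter: Bystander, loose: yellow hand multimeter lying flat, 140 x 72 x 36. Origin: centre of its underside. Sizes in mm
- mouse: Bystander, loose: black computer mouse, 105 x 60 x 30. Origin: centre of its underside. Sizes in mm
- component_box: Bystander, loose: closed blue box 80 x 60 x 40. Origin: centre of its underside. Sizes in mm
There are look-alikes about, which are no part of the job. What is shaped like the part that bears crank_centre but white is not meant.

How it is judged:
By the outcome, as a careful person would: the job done as asked, in the order asked, and still so for the second after the job is handed in, with the robot touching nothing.
It also fails if it takes over 72 s, if anything falls off the work surface, if the arm or the gripper's body presses on something with over 40 N, if the wrist force passes 120 N, or if a joint passes its speed limit or range.

## Working session

There is one attempt and no reset: what is moved stays moved. The work goes in short steps, each a Python script; the robot and the scene stay as the last script left them, time stands still between calls to the robot, and variables do not carry over. Pictures are saved under pics/ and viewed, and the job is handed in when it is done.

```bash
mkdir -p pics; ls; python3 - <<'E'
from cell import robot
import cv2
print(robot.get_state())
for n in ["side","top","wrist"]:
    p=robot.capture(n); cv2.imwrite(f"pics/{n}0.png",p["color"][:,:,::-1])
    print(n,{k:v for k,v in p.items() if k!="color"})
E
```

```text
pics
{'time': 0.0, 'joint_pos': array([ 1.19661980e+00,  3.53649899e-01,  1.63415300e+00,  1.34885473e-05,
        1.15521259e+00, -2.41157719e-03]), 'qvel': array([ 0.00055479,  0.00082795, -0.00031704,  0.00058048, -0.00113233,
        0.00125216]), 'joint_torque': array([-3.14116907e-03, -6.05254555e+01, -3.42043626e+01, -3.88328253e-04,
        9.87692998e-03,  6.63582938e-06]), 'eef_pos': array([0.22687086, 0.58187095, 0.24955251]), 'orientation': array([ 1.84816512e-01,  9.82772787e-01, -6.97688230e-04, -1.39224702e-04]), 'wrist_force': array([ 0.94700406, -0.8689482 ,  0.40776494]), 'ft_torque': array([0.02514694, 0.01672258, 0.01461397]), 'width': 0.08574300510907258}
side {'fovy': 52.215589548100425, 'cx': 279.9664939709109, 'cy': 211.65370601823204, 'extrinsics': array([[ 0.99704456, -0.03612377,  0.06780275,  0.49376107],
       [-0.07607438, -0.58733443,  0.8057611 , -1.04815081],
       [ 0.01071576, -0.80853778, -0.58834669,  0.82291369],
       [ 0.        ,  0.        ,  0.        ,  1.        ]]), 'shot': 1}
top {'fovy': 51.69033577415499, 'cx': 281.00170346666323, 'cy': 205.89722176718413, 'extrinsics': array([[ 0.09235085, -0.97383574,  0.20764216,  0.2896229 ],
       [-0.99572345, -0.090839  ,  0.01682531, -0.03035007],
       [ 0.00247691, -0.208308  , -0.97806014,  1.59622055],
       [ 0.        ,  0.        ,  0.        ,  1.        ]]), 'shot': 2}
wrist {'fovy': 62.6149067256675, 'cx': 279.24610908196826, 'cy': 213.00426214114543, 'tool_from_camera': array([[-6.81649290e-04, -9.59639622e-01, -2.81231810e-01,
         7.19243259e-02],
       [ 9.99999464e-01, -8.73352293e-04,  5.56318787e-04,
         1.16940558e-03],
       [-7.79479997e-04, -2.81231280e-01,  9.59639703e-01,
        -1.24489095e-01],
       [ 0.00000000e+00,  0.00000000e+00,  0.00000000e+00,
         1.00000000e+00]]), 'shot': 3}
```

View pics/side0.png

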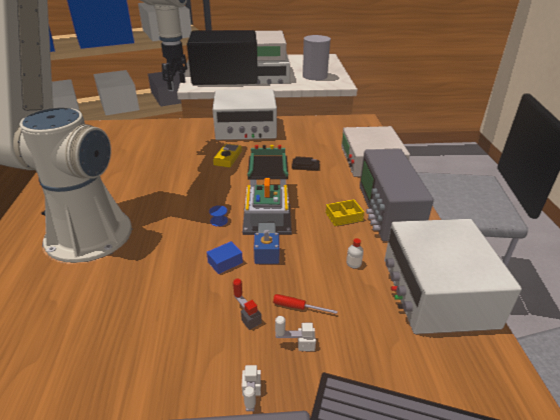

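View pics/top0.png

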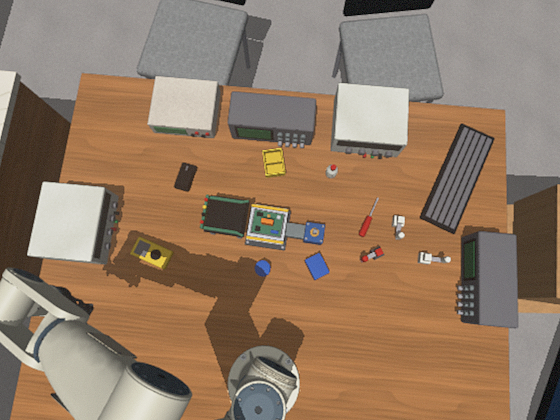

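View pics/wrist0.png

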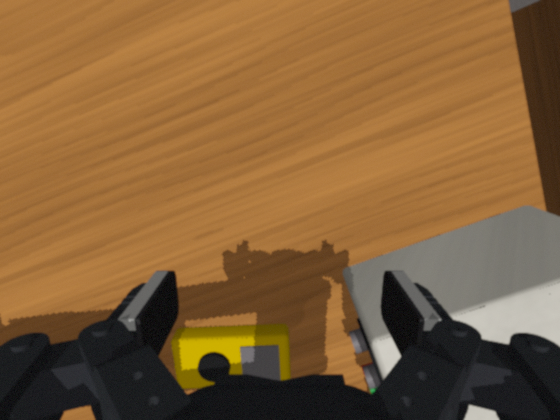

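```bash
cat > h.py <<'E'
from cell import robot
import numpy as np, cv2
from scipy.spatial.transform import Rotation as R
def K(p):
    f=p["color"].shape[0]/2/np.tan(np.radians(p["fovy"])/2); return np.array([[f,0,p["cx"]],[0,f,p["cy"]],[0,0,1]])
def T(pos,q):
    M=np.eye(4);M[:3,:3]=R.from_quat(q).as_matrix();M[:3,3]=pos;return M
def shot(n,fn=None):
    if n=="wrist":
        s=robot.get_state(); p=robot.capture(n); p["E"]=T(s["eef_pos"],s["orientation"])@p["tool_from_camera"]
    else: p=robot.capture(n); p["E"]=p["extrinsics"]
    if fn:
        cv2.imwrite(f"pics/{fn}.png",p["color"][:,:,::-1]); np.savez(f"pics/{fn}.npz",E=p["E"],K=K(p))
    return p
def toplane(p,uv,z):
    Km=p["K"] if "K" in p else K(p)
    d=p["E"][:3,:3]@np.linalg.solve(Km,[uv[0],uv[1],1.]); o=p["E"][:3,3]
    return o+d*(z-o[2])/d[2]
def proj(p,X):
    Km=p["K"] if "K" in p else K(p)
    c=np.linalg.inv(p["E"])@np.r_[X,1]; u=Km@c[:3]; return u[:2]/u[2]
def down(yaw):  # tool z down, tool x at world yaw
    x=np.array([np.cos(yaw),np.sin(yaw),0]);z=np.array([0,0,-1.]);y=np.cross(z,x)
    return R.from_matrix(np.c_[x,y,z]).as_quat()
def tri(ps,uvs):
    A=[]
    for p,uv in zip(ps,uvs):
        P=(p["K"] if "K" in p else K(p))@np.linalg.inv(p["E"])[:3]
        A+= [uv[0]*P[2]-P[0],uv[1]*P[2]-P[1]]
    v=np.linalg.svd(np.array(A))[2][-1]; return v[:3]/v[3]
E
python3 - <<'E'
from h import *
p=shot("top")
for q in ["crank_centre","shaft","tray","dock_mouth","crank_block","crank_handle","deck_edge","shaft_top"]:
    try:
        for r in robot.masks_of(p,q)[:4]: print(q,r["confidence"],r["extent"], np.argwhere(r["pixels"])[:,::-1].mean(0))
    except Exception as e: print(q,e)
for n,uv,z in [("hub",(367,256),.05),("knob",(379,251),.08),("shaft",(314,232),.09),("tray",(267,226),.1),("dock",(226,215),.12),("whiteA",(398,222),.05),("spool",(263,267),.04),("box",(317,265),.04)]: print(n,toplane(p,uv,z))
print(robot.get_state()["time"])
im=p["color"][:,:,::-1]
cv2.imwrite("pics/topc.png",cv2.resize(im[170:290,190:410],None,fx=3.6,fy=3.6,interpolation=cv2.INTER_CUBIC))
E
```

```text
crank_centre 0.69 [417.4, 252.9, 450.8, 265.1] [431.28  258.024]
crank_centre 0.54 [389.1, 214.2, 404.7, 242.5] [398.60851064 225.80425532]
crank_centre 0.48 [361.0, 249.4, 382.5, 261.6] [373.59217877 253.98882682]
tray 0.71 [247.2, 207.5, 283.8, 236.0] [267.66970091 222.88816645]
tray 0.29 [198.5, 193.9, 249.5, 239.5] [224.85900474 215.14454976]
dock_mouth 0.72 [197.2, 195.2, 251.4, 239.8] [224.78182942 215.42707046]
crank_block 0.65 [362.6, 246.7, 383.1, 262.6] [372.73515982 253.8630137 ]
crank_block 0.57 [418.6, 251.9, 449.4, 264.1] [431.94966443 258.22147651]
crank_block 0.47 [393.0, 213.8, 404.5, 237.8] [398.67407407 224.9037037 ]
crank_handle 0.73 [418.4, 251.9, 451.3, 263.9] [431.21673004 258.05703422]
crank_handle 0.52 [359.8, 247.3, 385.2, 261.1] [373.625      253.64583333]
deck_edge 0.94 [247.5, 204.8, 286.4, 246.3] [267.86642599 225.74548736]
hub [ 0.46470259 -0.325488    0.05      ]
knob [ 0.48265264 -0.36071106  0.08      ]
shaft [ 0.52692442 -0.12834022  0.09      ]
tray [0.53122244 0.03746573 0.1       ]
dock [0.55321515 0.18181734 0.12      ]
whiteA [ 0.59787496 -0.43100598  0.05      ]
spool [0.39242188 0.03972541 0.04      ]
box [ 0.41728955 -0.15134933  0.04      ]
0.6
```

View pics/topc.png

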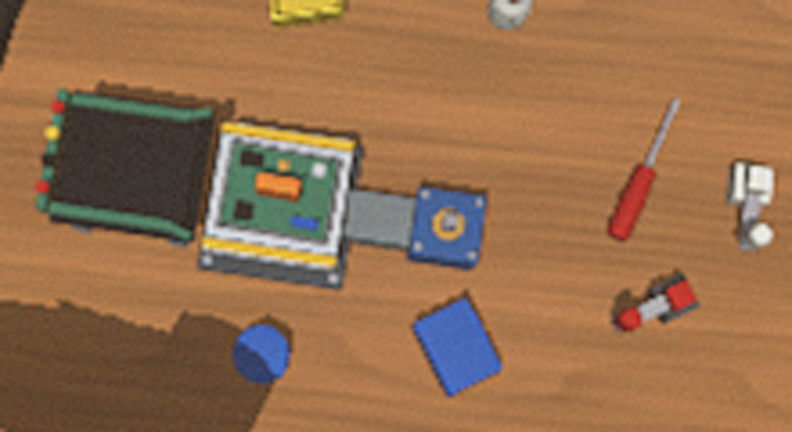

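```bash
python3 - <<'E'
from h import *
for yaw in [0,np.pi]:
  print(robot.ik([0.48,-.22,.3],down(yaw)), robot.ik([0.48,-.35,.06],down(yaw)))
s=robot.get_state(); print(R.from_quat(s["orientation"]).as_matrix())
robot.movep([0.47,-.23,.28],down(0 if robot.ik([0.47,-.23,.28],down(0)) is not None else np.pi))
p=shot("wrist","w1"); print(robot.get_state()["time"],robot.get_state()["joint_pos"])
E
```

```text
[-4.32603110e-01  1.54535538e-01  1.78249458e+00 -4.44089210e-16
  1.20456253e+00  1.13819322e+00] [-6.32558936e-01  5.42831900e-01  1.83257048e+00 -4.44089210e-16
  7.66190278e-01  9.38237391e-01]
[-4.32603110e-01  1.54535538e-01  1.78249458e+00 -4.44089210e-16
  1.20456253e+00 -2.00339944e+00] [-6.32558936e-01  5.42831900e-01  1.83257048e+00 -4.44089210e-16
  7.66190278e-01 -2.20335526e+00]
[[-9.31668480e-01  3.63309569e-01  8.80565562e-06]
 [ 3.63309568e-01  9.31668480e-01 -4.23004097e-05]
 [-2.35720954e-05 -3.62107795e-05 -9.99999999e-01]]
3.625 [-4.56874116e-01  1.65052617e-01  1.81588390e+00  1.38085000e-04
  1.16072154e+00  1.11270263e+00]
```

View pics/w1.png

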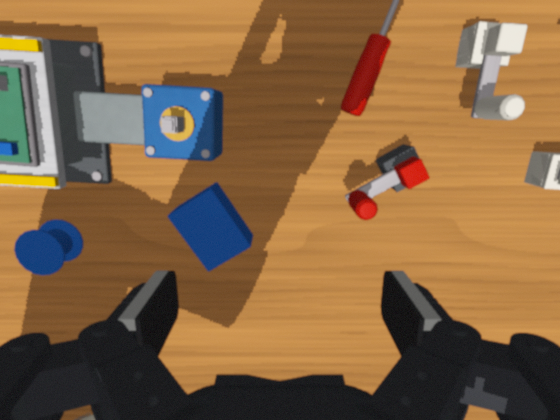

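```bash
python3 - <<'E'
import cv2
im=cv2.imread("pics/w1.png")
a=cv2.resize(im[130:230,330:440],(550,500),interpolation=cv2.INTER_CUBIC)
b=cv2.resize(im[75:170,135:230],(500,500),interpolation=cv2.INTER_CUBIC)
cv2.imwrite("pics/w1a.png",a);cv2.imwrite("pics/w1b.png",b)
E
```

```text
(no output)
```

View pics/w1a.png

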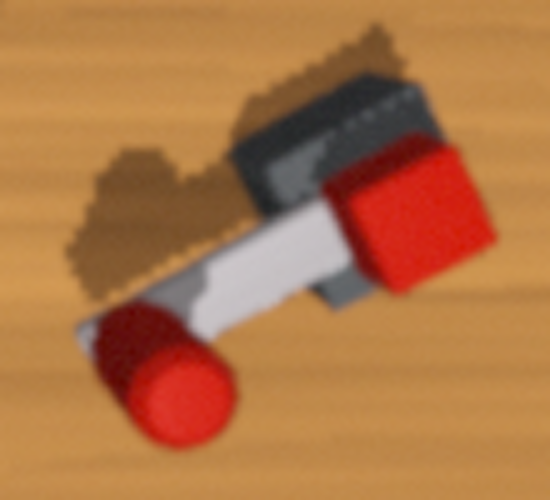

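View pics/w1b.png

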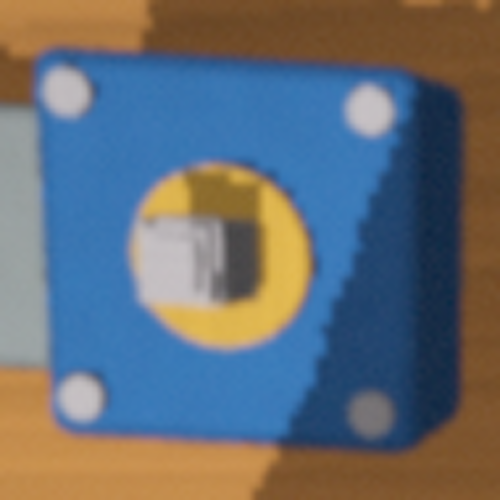

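```bash
python3 - <<'E'
from h import *
p=np.load("pics/w1.npz")
c=[(330+a/5-.4,130+b/5-.4) for a,b in [(345,208),(458,148),(495,238),(400,293)]]
P=[toplane(p,u,.062) for u in c]; 
for x in P: print(x)
print("centre",np.mean(P,0))
k=toplane(p,(330+183/5-.4,130+395/5-.4),.089); print("knob",k)
d=k-np.mean(P,0); print(np.hypot(*d[:2]),np.degrees(np.arctan2(d[1],d[0])))
for a,b in zip(P,P[1:]+P[:1]): e=b-a; print(np.hypot(*e[:2]),np.degrees(np.arctan2(e[1],e[0])))
s=5.263
f=lambda a,b,z:toplane(p,(135+a/s-.4,75+b/s-.4),z)
print("boss",f(222,255,.058),f(222,255,.06))
for q in [(67,90),(369,108),(371,412),(82,398)]: print("bolt",f(*q,.058))
print("shafttop",f(178,262,.092))
E
```

```text
[ 0.48504908 -0.34697173  0.062     ]
[ 0.49699401 -0.36812788  0.062     ]
[ 0.47901354 -0.37763264  0.062     ]
[ 0.46774516 -0.35978982  0.062     ]
centre [ 0.48220044 -0.36313052  0.062     ]
knob [ 0.45382315 -0.31037886  0.089     ]
0.0598999880753863 118.27763937622147
0.0242953554133999 -60.55058722021317
0.02033808601448058 -152.13836347314225
0.021103146018640905 122.27386762181426
0.02153436761019648 36.529654137420025
boss [ 0.53133529 -0.12828746  0.058     ] [ 0.5313964  -0.12886415  0.06      ]
bolt [ 0.56010706 -0.10274187  0.058     ]
bolt [ 0.5570568  -0.15698425  0.058     ]
bolt [ 0.50260936 -0.15407902  0.058     ]
bolt [ 0.50519804 -0.09969277  0.058     ]
shafttop [ 0.53124092 -0.13066083  0.092     ]
```

```bash
python3 - <<'E'
from h import *
robot.movep([0.512,-.128,.17],down(0))
p=shot("wrist","w2"); print(robot.get_state()["time"],robot.get_state()["joint_pos"])
c=proj(p,[.5312,-.1284,.08]); print(c)
u,v=int(c[0]),int(c[1]); im=p["color"][:,:,::-1]
y0,x0=max(v-60,0),max(u-70,0); print(x0,y0)
cv2.imwrite("pics/w2a.png",cv2.resize(im[y0:y0+120,x0:x0+140],None,fx=5,fy=5,interpolation=cv2.INTER_CUBIC))
E
```

```text
4.3417 [-2.48826320e-01  2.97692237e-01  1.91327033e+00 -4.78050196e-04
  9.28742517e-01  1.32195909e+00]
[281.63247142 197.81325007]
211 137
```

View pics/w2.png

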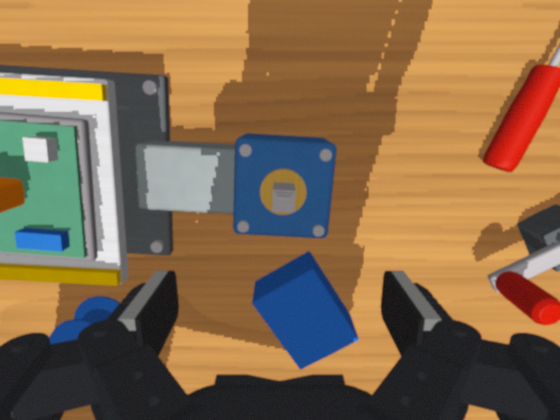

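View pics/w2a.png

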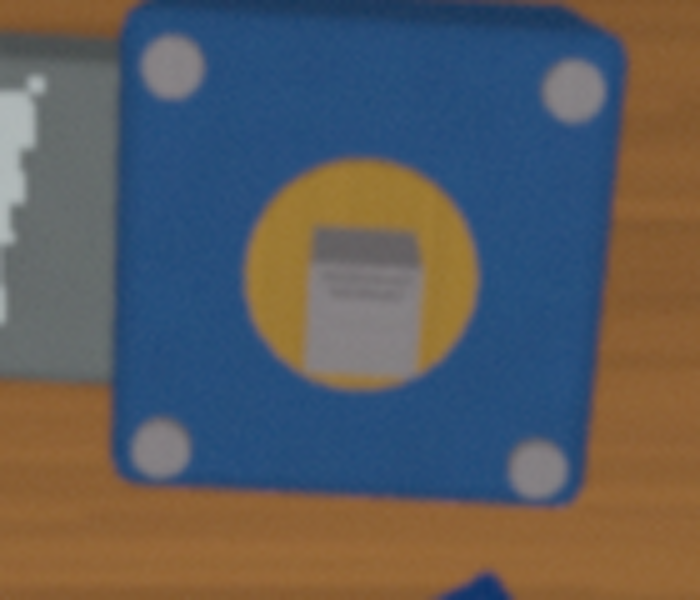

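```bash
python3 - <<'E'
from h import *
p=np.load("pics/w2.npz")
f=lambda a,b,z:toplane(p,(211+(a)/5-.4,137+(b)/5-.4),z)
a,b=f(304,372,.086),f(418,377,.086); print(a,b,np.hypot(*(a-b)[:2]))
print(f(310,228,.058),f(416,232,.058))
B=[f(*q,.058) for q in [(173,67),(574,92),(538,470),(160,448)]]
for x in B: print(x)
print("mean",np.mean(B,0)); print("boss",f(362,273,.058),f(362,273,.06))
d=B[0]-B[1]; e=B[0]-B[3]; print(np.degrees(np.arctan2(d[1],d[0])),np.degrees(np.arctan2(e[1],e[0])),np.hypot(*d[:2]),np.hypot(*e[:2]))
for z in (.05,.06): print(proj(p,[.48220,-.36313,z]))
# arm
E
```

```text
[ 0.52412037 -0.12193262  0.086     ] [ 0.5234758  -0.13630829  0.086     ] 0.01439010941009959
[ 0.53699422 -0.12222484  0.058     ] [ 0.5364387  -0.13701871  0.058     ]
[ 0.5591957  -0.10371242  0.058     ]
[ 0.55586313 -0.15833002  0.058     ]
[ 0.50131213 -0.15518755  0.058     ]
[ 0.50463638 -0.10035836  0.058     ]
mean [ 0.53025183 -0.12939709  0.058     ]
boss [ 0.53057765 -0.12950305  0.058     ] [ 0.53102859 -0.12948098  0.06      ]
86.50834551089126 -3.5178592159758924 0.05471917733140021 0.054662318707103336
[588.32967433 250.99650323]
[599.99058161 256.24556692]
```

```bash
cat >> h.py <<'E'
SH=np.array([0.5307,-0.1292])
E
python3 - <<'E'
from h import *
p=np.load("pics/w1.npz"); print("screwdriver end",toplane(p,(352,110),.012))
q=down(np.radians(118.3)); C=[.4822,-.3631]
print(robot.ik([*C,.15],q))
robot.set_gripper(.05,60); t=robot.get_state()["time"]; print(t)
robot.movep([*C,.135],q); print(robot.get_state()["time"],robot.get_state()["joint_pos"])
p=shot("wrist","w3")
E
```

```text
screwdriver end [ 0.54378213 -0.30703225  0.012     ]
[-6.47907850e-01  4.30259250e-01  1.76544735e+00 -4.44089210e-16
  9.45886049e-01 -1.14183603e+00]
4.7833
6.8917 [-6.47514900e-01  4.49284225e-01  1.77512812e+00  8.70739347e-05
  9.17265745e-01 -1.14121986e+00]
```

View pics/w3.png

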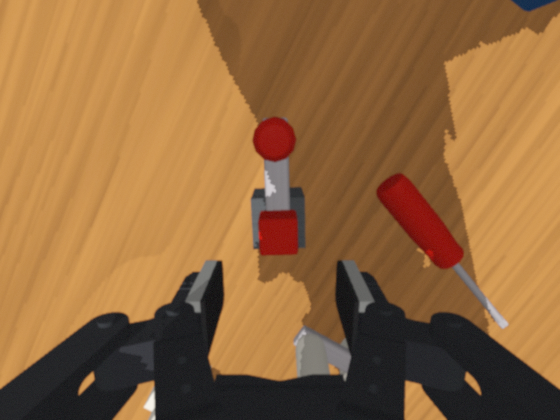

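```bash
python3 - <<'E'
from h import *
p=np.load("pics/w3.npz")
b=toplane(p,(278.5,233),.062);k=toplane(p,(274.3,139.5),.089); d=k-b
print(b,k,np.hypot(*d[:2]),np.degrees(np.arctan2(d[1],d[0])))
yaw=np.arctan2(d[1],d[0]); 
# average of both measurements
C=(b[:2]+[.4822,-.3631])/2; yaw=(yaw+np.radians(118.3))/2; print(C,np.degrees(yaw))
robot.movel([*C,.056],frame=down(yaw),max_speed=.1,force_limit=8)
robot.set_gripper(0.0,60)
s=robot.get_state();print(s["eef_pos"],s["width"],s["time"])
robot.movel([*C,.20],max_speed=.25)
s=robot.get_state();print(s["eef_pos"],s["width"],s["time"],s["wrist_force"],s["joint_pos"])
p=shot("wrist","w4")
E
```

```text
[ 0.48147564 -0.3608213   0.062     ] [ 0.45248484 -0.31098802  0.089     ] 0.057652598920317606 120.18895729892013
[ 0.48183782 -0.36196065] 119.24447864946006
[ 0.4822131  -0.36232276  0.05675709] 0.022746059660618975 8.2333
[ 0.48095608 -0.36128119  0.19848239] 0.02293615765974507 8.9583 [ 0.55252503 -0.63341791 -4.37621077] [-6.46746470e-01  3.71094820e-01  1.73194319e+00  3.17205940e-06
  1.04077625e+00 -1.15717955e+00]
```

View pics/w4.png

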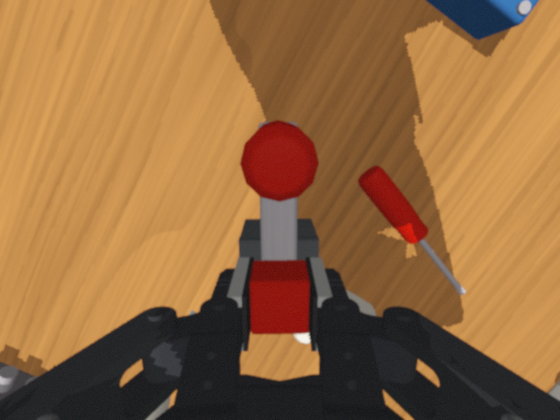

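```bash
python3 - <<'E'
from h import *
p=dict(np.load("pics/w4.npz")); s=robot.get_state(); M=T(s["eef_pos"],s["orientation"])
k=toplane(p,(279.5,161),s["eef_pos"][2]+.0325)
kt=np.linalg.inv(M)@np.r_[k,1]; print("knob in tool",kt)
dx=kt[0]-.060; dy=0; print(dx)
yaw=np.radians(176.9)
x=np.array([np.cos(yaw),np.sin(yaw)])
P=SH-dx*x; print(P, robot.ik([*P,.18],down(yaw)))
np.save("pics/P.npy",np.r_[P,dx])
robot.movep([*P,.175],down(yaw))
s=robot.get_state();print(s["eef_pos"],s["width"],s["time"],s["joint_pos"])
p=shot("wrist","w5"); shot("side","s5")
im=cv2.imread("pics/s5.png"); cv2.imwrite("pics/s5c.png",cv2.resize(im[170:290,180:350],None,fx=4.5,fy=4.5,interpolation=cv2.INTER_CUBIC))
E
```

```text
knob in tool [ 5.96609963e-02  8.95129523e-04 -3.23045704e-02  1.00000000e+00]
-0.00033900369192621516
[ 0.53036149 -0.12918167] [-2.41668429e-01  3.11585590e-01  1.86901550e+00 -4.44089210e-16
  9.60991559e-01 -1.75835955e+00]
[ 0.53030186 -0.12981203  0.17452475] 0.022858753595786315 9.9583 [-2.42527681e-01  3.19038826e-01  1.87281671e+00 -5.96894972e-04
  9.50306344e-01 -1.75713375e+00]
```

View pics/w5.png

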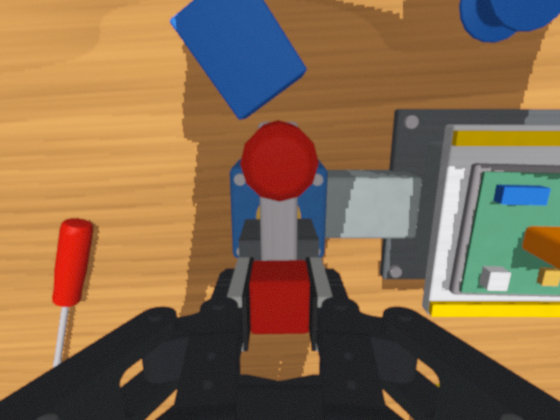

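View pics/s5c.png

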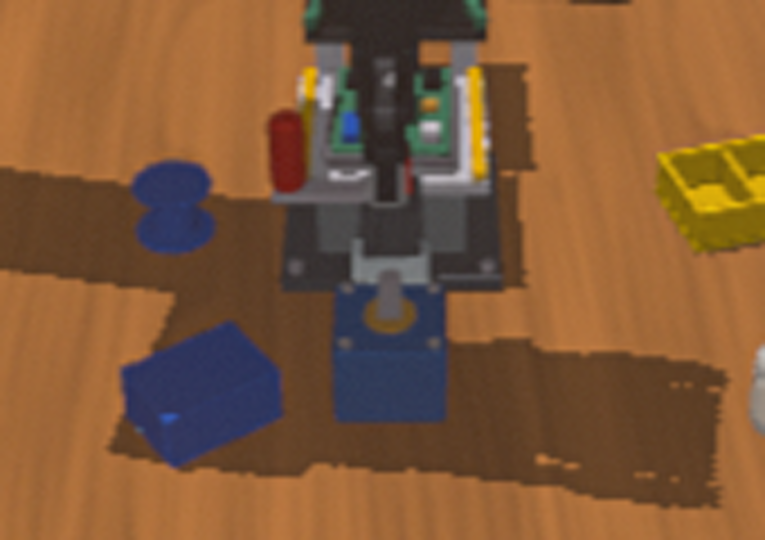

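```bash
python3 - <<'E'
from h import *
P=np.load("pics/P.npy")[:2]
r=robot.movel([*P,.1205],max_speed=.06,force_limit=12)
s=robot.get_state();print(r,s["eef_pos"],s["width"],s["time"],s["wrist_force"],s["ft_torque"])
shot("side","s6")
im=cv2.imread("pics/s6.png"); cv2.imwrite("pics/s6c.png",cv2.resize(im[170:290,180:350],None,fx=4.5,fy=4.5,interpolation=cv2.INTER_CUBIC))
E
```

```text
True [ 0.52987768 -0.12904699  0.12053041] 0.02327719740857574 10.9417 [-2.00716853 -0.44539106  6.04926161] [0.06502144 0.24037422 0.02053412]
```

View pics/s6c.png

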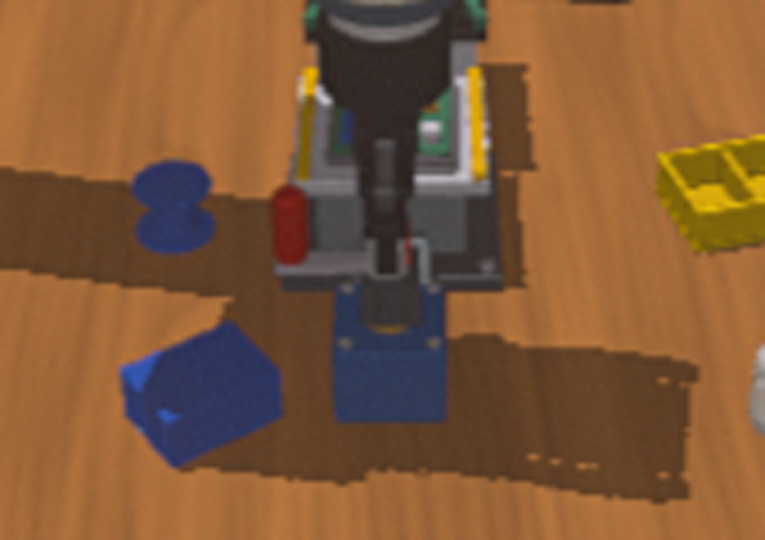

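```bash
cat >> h.py <<'E'
def st(m=""):
    s=robot.get_state(); print(m,"t%.2f"%s["time"],"p",np.round(s["eef_pos"],4),"w%.4f"%s["width"],"F",np.round(s["wrist_force"],1),"M",np.round(s["ft_torque"],2),"j",np.round(s["joint_pos"],3)); return s
def j6(a):
    j=np.array(robot.get_state()["joint_pos"]); j[3]=0; j[5]=a; robot.goto_joints(j)
E
python3 - <<'E'
from h import *
st(); j6(0.0); st(); j6(2.98); st()
shot("side","s7"); shot("wrist","w7")
im=cv2.imread("pics/s7.png"); cv2.imwrite("pics/s7c.png",cv2.resize(im[130:290,180:350],None,fx=3.5,fy=3.5,interpolation=cv2.INTER_CUBIC))
E
```

```text
t10.99 p [ 0.5298 -0.1291  0.1205] w0.0233 F [-1.9  0.7  6.8] M [-0.    0.2   0.02] j [-0.242  0.394  1.911 -0.     0.839 -1.758]
 t12.54 p [ 0.5317 -0.1289  0.1206] w0.0228 F [ 5.5  1.8 -7.4] M [ 0.37 -1.14  0.1 ] j [-2.410e-01  3.940e-01  1.909e+00  1.000e-03  8.360e-01 -0.000e+00]
 t15.07 p [ 0.5309 -0.1316  0.1207] w0.0225 F [ -6.  -15.1  -1. ] M [-2.94  1.13  0.14] j [-0.243  0.394  1.909 -0.006  0.837  2.98 ]
```

View pics/s7c.png

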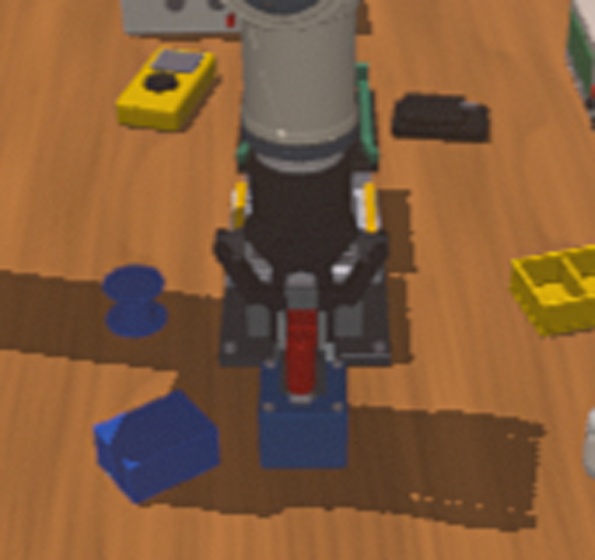

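View pics/w7.png

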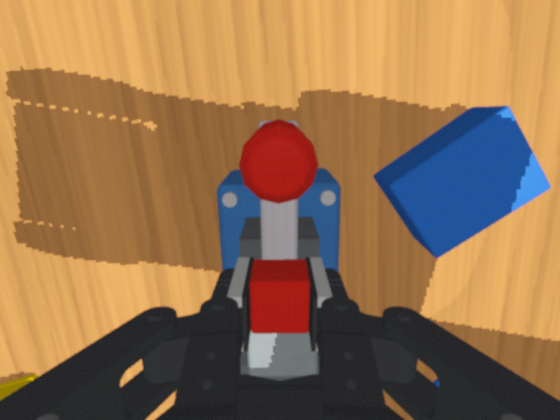

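```bash
python3 - <<'E'
from h import *
robot.set_gripper(.05)
s=st(); 
robot.movel([*SH,.187],max_speed=.25); st()
p=shot("wrist","w8")
j6(2.98-np.pi); st()
p=shot("wrist","w9")
E
```

```text
t15.54 p [ 0.532  -0.1289  0.1209] w0.0502 F [-0.9  0.8 -0.3] M [ 0.    0.05 -0.01] j [-0.241  0.394  1.909  0.     0.836  2.98 ]
 t15.96 p [ 0.5314 -0.1292  0.1881] w0.0499 F [-0.3 -1.  -1. ] M [-0.02  0.04 -0.04] j [-0.241  0.301  1.863  0.     0.973  2.979]
 t18.66 p [ 0.5305 -0.129   0.1869] w0.0497 F [ 0.2  0.6 -1.1] M [-0.03 -0.01  0.03] j [-0.241  0.302  1.864  0.     0.973 -0.161]
```

View pics/w8.png

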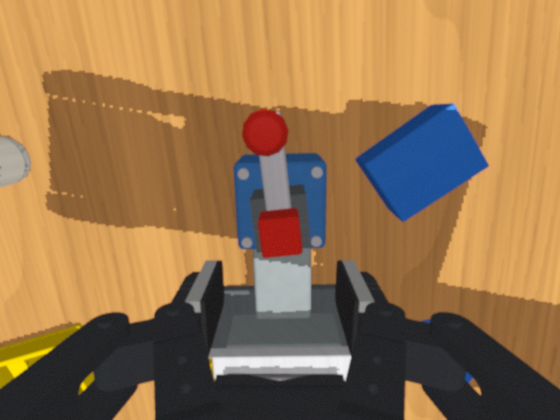

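View pics/w9.png

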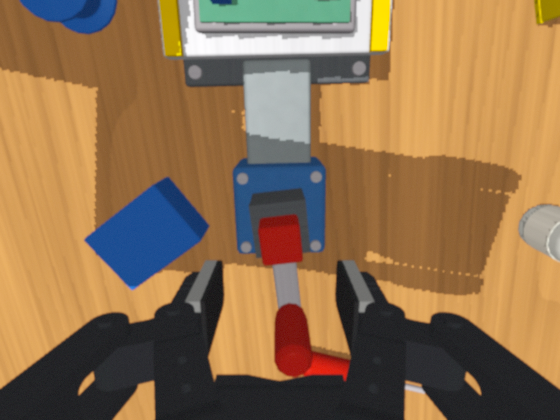

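```bash
cat >> h.py <<'E'
SY=np.radians(86.6)
U=np.array([np.cos(SY),np.sin(SY)])
E
python3 - <<'E'
from h import *
p=dict(np.load("pics/w8.npz")); b=toplane(p,(280,231.5),.126);k=toplane(p,(265.5,132.5),.153);d=k-b;print("crank",b,k,np.hypot(*d[:2]),np.degrees(np.arctan2(d[1],d[0])))
p=dict(np.load("pics/w9.npz")); b=toplane(p,(280,243),.126);k=toplane(p,(293,362),.153);d=k-b;print("crank",b,k,np.hypot(*d[:2]),np.degrees(np.arctan2(d[1],d[0])))
robot.set_gripper(0.0,40)
H=SH+.300*U
robot.movep([*H,.20],down(SY)); st()
p=shot("wrist","w10")
E
```

```text
crank [ 0.53088706 -0.13354931  0.126     ] [ 0.53285021 -0.19068891  0.153     ] 0.05717331622880582 -88.03226482555975
crank [ 0.53104868 -0.12844973  0.126     ] [ 0.53329197 -0.18792106  0.153     ] 0.0595136330010966 -87.8397946038412
 t20.39 p [0.5486 0.1693 0.1999] w0.0001 F [-1.1 -0.8  0.7] M [ 0.03  0.   -0.04] j [ 2.970e-01  3.280e-01  1.792e+00 -1.000e-03  1.021e+00  3.570e-01]
```

View pics/w10.png

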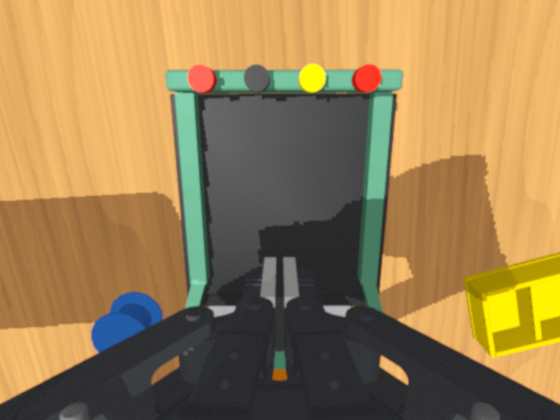

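```bash
python3 - <<'E'
from h import *
H=SH+.300*U
robot.movel([*H,.148],max_speed=.2)
r=robot.movel([*H,.115],max_speed=.03,force_limit=4); print(r); s=st("bed")
bed=s["eef_pos"][2]
robot.movel([*H,.20],max_speed=.3)
p=dict(np.load("pics/w10.npz")); zb=bed-.019; print("bed",zb)
f=lambda u,v,z:toplane(p,(u,v),z)
n=np.array([U[1],-U[0]])
for nm,(u,v),z in [("Lin top",(203,97),zb+.01),("Rin top",(368,97),zb+.01),("Lin low",(206,280),zb+.01),("Rin low",(360,280),zb+.01),("stop",(285,96),zb)]:
    x=f(u,v,z)[:2]; print(nm,x,"along",(x-SH)@U-.235,"lat",(x-SH)@n)
E
```

```text
True
bed t21.45 p [0.5487 0.1704 0.1349] w0.0003 F [-3.1 -1.1  8.6] M [-0.18  0.45  0.02] j [ 0.298  0.411  1.84  -0.     0.89   0.358]
bed 0.11594261411242908
Lin top [0.51187492 0.25230796] along 0.14471999731955293 lat -0.04141780318212702
Rin top [0.6016569  0.24687675] along 0.1446229879572059 lat 0.048528259919556456
Lin low [0.50029031 0.14258682] along 0.03450494119528014 lat -0.046474854973011286
Rin low [0.59788339 0.13668862] along 0.034405011152217946 lat 0.05129624216915507
stop [0.55670552 0.25053179] along 0.14560568812286717 lat 0.0034392290593070972
```

```bash
python3 - <<'E'
from h import *
robot.set_gripper(.040,40)
def kp(a,r=.060): a=np.radians(a); return SH+r*np.array([np.cos(a),np.sin(a)])
robot.movep([*kp(-88),.20],down(0)); st("above")
p=shot("wrist","w11")
k=toplane(p,proj(p,[*kp(-88),.153]),.153); print(proj(p,[*kp(-88),.153]))
E
```

```text
above t23.63 p [ 0.533  -0.1884  0.2   ] w0.0400 F [1.  0.2 0.1] M [-0.01  0.02  0.03] j [-0.343  0.315  1.811  0.     1.015  1.226]
[283.27629419 251.68593656]
```

View pics/w11.png

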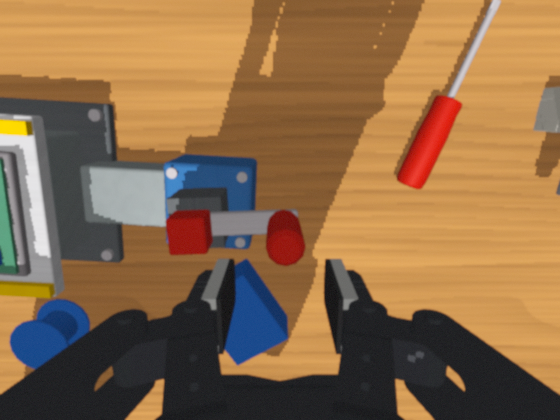

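```bash
python3 - <<'E'
from h import *
def kp(a,r=.0603): a=np.radians(a); return SH+r*np.array([np.cos(a),np.sin(a)])
r=robot.movel([*kp(-88),.134],max_speed=.2,force_limit=10); print(r); 
if not r:
    robot.set_gripper(0.0,40); st("grip")
    a=-88
    while a>-632:
        a=max(a-20,-632)
        robot.movel([*kp(a),.134],max_speed=.2)
        s=robot.get_state(); F=np.array(s["wrist_force"])
        rv=kp(a)-SH; rv/=np.linalg.norm(rv)
        print(a,"%.2f"%s["time"],np.round(F,1),"rad%.1f tan%.1f"%(F[:2]@rv,F[:2]@[rv[1],-rv[0]]))
        if np.linalg.norm(F)>35: break
    st("end")
E
```

```text
False
grip t24.47 p [ 0.5341 -0.1902  0.1356] w0.0207 F [-0.  -4.4  4.8] M [-0.47 -0.1  -0.05] j [-0.344  0.398  1.858 -0.     0.881  1.226]
-108 24.73 [-1.4 -6.1  7.6] rad6.2 tan-0.6
-128 24.98 [-3.9 -5.6 10.6] rad6.8 tan-0.4
-148 25.24 [-6.2 -3.4  8.7] rad7.1 tan0.4
-168 25.50 [-5.3 -1.   7.3] rad5.4 tan0.1
-188 25.76 [-3.4 -0.2  7.6] rad3.3 tan-0.7
-208 26.02 [-1.5  0.9  5.9] rad1.7 tan0.1
-228 26.27 [-0.2  0.7  6.7] rad0.7 tan0.3
-248 26.53 [-0.2 -1.7  6.3] rad-1.5 tan-0.8
-268 26.79 [-0.4 -1.5  9. ] rad-1.5 tan-0.4
-288 27.05 [-0.4 -1.6  8.8] rad-1.6 tan0.1
-308 27.31 [1.5 1.5 8.3] rad2.0 tan0.2
-328 27.57 [3.4 3.  6.8] rad4.5 tan-0.7
-348 27.82 [4.6 2.  7.4] rad4.9 tan-1.0
-368 28.08 [4.5 0.1 7.3] rad4.4 tan-0.7
-388 28.34 [ 4.6 -2.6  8.1] rad5.3 tan0.1
-408 28.60 [ 4.5 -5.7  7.6] rad7.2 tan0.5
-428 28.86 [ 2.6 -5.9 10.3] rad6.5 tan-0.2
-448 29.12 [ 0.2 -6.9 11.5] rad6.9 tan0.1
-468 29.38 [-2.  -7.2 12.7] rad7.4 tan-0.3
-488 29.63 [-4.  -5.5 11. ] rad6.8 tan-0.2
-508 29.89 [-4.8 -3.   9. ] rad5.7 tan-0.0
-528 30.15 [-3.5  0.2  6.9] rad3.4 tan0.9
-548 30.41 [-2.9 -0.   6. ] rad2.9 tan-0.4
-568 30.67 [-1.8  0.5  6.4] rad1.8 tan-0.4
-588 30.93 [-0.4  0.3  8. ] rad0.5 tan-0.1
-608 31.18 [-0.5 -0.1  8.3] rad0.1 tan-0.5
-628 31.44 [-0.1 -0.9 10.5] rad-0.8 tan-0.1
-632 31.69 [-1.7 -0.3 10.2] rad-0.4 tan-1.7
end t31.69 p [ 0.533  -0.0698  0.1343] w0.0213 F [-1.7 -0.3 10.2] M [-0.72  0.39 -0.04] j [-0.133  0.363  1.92  -0.     0.859  1.437]
```

```bash
python3 - <<'E'
from h import *
robot.set_gripper(.040)
s=robot.get_state(); robot.movel([*s["eef_pos"][:2],.21],max_speed=.3); st("up")
p=shot("wrist","w12"); shot("side","s12"); shot("top","t12")
im=cv2.imread("pics/s12.png"); cv2.imwrite("pics/s12c.png",cv2.resize(im[130:290,180:350],None,fx=3.5,fy=3.5,interpolation=cv2.INTER_CUBIC))
E
```

```text
up t32.42 p [ 0.5329 -0.0692  0.2111] w0.0397 F [-0.3 -0.6 -0.7] M [-0.04 -0.02  0.02] j [-0.132  0.26   1.861  0.     1.018  1.438]
```

View pics/w12.png

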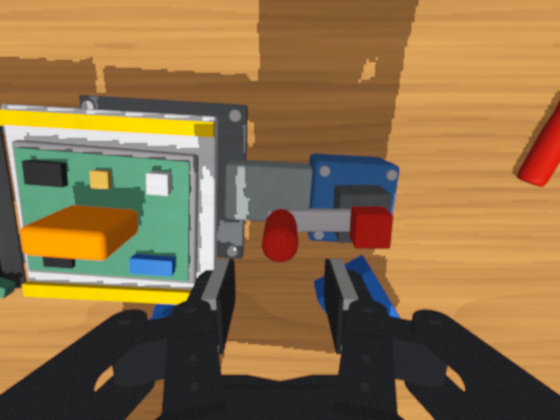

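View pics/s12c.png

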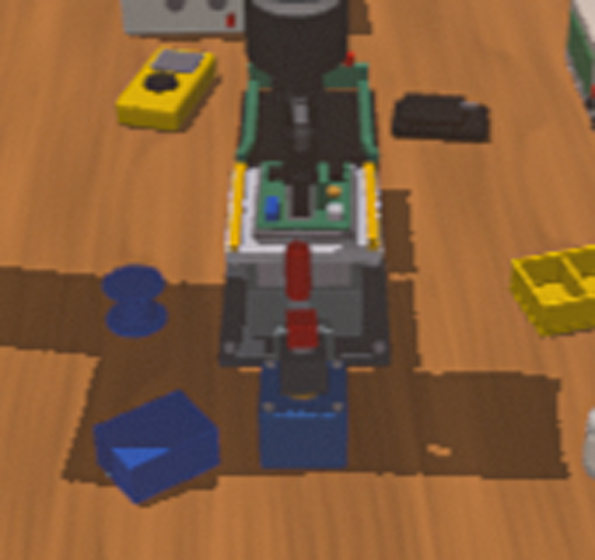

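```bash
python3 - <<'E'
from h import *
p=dict(np.load("pics/w12.npz")); n=np.array([U[1],-U[0]])
for uv in [(80,224),(68,206),(137,208),(105,244),(22,238)]:
    x=toplane(p,uv,.176)[:2]; print(x,"along",(x-SH)@U,"lat",(x-SH)@n)
G=toplane(p,(80,224),.176)[:2]; G=(SH+.170*U+G)/2
robot.set_gripper(0.0,40)
robot.movep([*G,.222],down(SY)); st()
r=robot.movel([*G,.180],max_speed=.035,force_limit=4); s=st("griptop"); print(r)
print("underside vs bed mm", (s["eef_pos"][2]-.060-.1349)*1e3)
robot.movel([*G,.24],max_speed=.3)
shot("wrist","w13"); st()
E
```

```text
[0.55220824 0.02911193] along 0.15930884614909566 lat 0.012081479524004643
[0.56127841 0.03339995] along 0.16412724052641842 lat 0.020881375674219032
[5.60273968e-01 4.33652936e-04] along 0.1311594002024212 lat 0.021833811011273626
[0.5417981 0.0184137] along 0.14801206370323086 lat 0.002324131604219995
[0.54496822 0.05886182] along 0.18857699566808026 lat 0.00308984153974599
 t34.23 p [0.5465 0.0347 0.222 ] w-0.0002 F [ 0.1  0.  -0.4] M [-0.02 -0.04 -0.01] j [ 0.061  0.264  1.828 -0.     1.05   0.122]
griptop t35.02 p [0.5464 0.0348 0.1948] w-0.0000 F [-2.3 -0.8  6.7] M [ 0.03  0.22 -0.02] j [ 0.061  0.296  1.853 -0.     0.993  0.12 ]
True
underside vs bed mm -0.10531276630437736
 t35.38 p [0.5466 0.0348 0.2399] w-0.0001 F [ 0.3 -0.9 -0. ] M [ 0.02  0.01 -0.03] j [ 0.061  0.244  1.81  -0.     1.088  0.12 ]
```

View pics/w13.png

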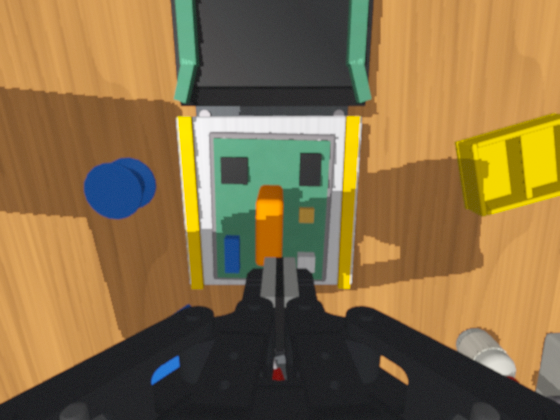

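```bash
python3 - <<'E'
from h import *
p=dict(np.load("pics/w13.npz")); n=np.array([U[1],-U[0]])
im=cv2.imread("pics/w13.png"); cv2.imwrite("pics/w13c.png",cv2.resize(im[0:300,165:385],None,fx=2.6,fy=2.6,interpolation=cv2.INTER_CUBIC)[:780])
def pr(nm,uv,z):
    x=toplane(p,uv,z)[:2]; print(nm,np.round(x,4),"along",np.round((x-SH)@U,4),"lat",np.round((x-SH)@n,4))
zb=.116
pr("grip near",(269,263),.176);pr("grip far",(270,200),.176)
pr("trayL far",(196,118),zb+.012);pr("trayR far",(343,118),zb+.012)
pr("trayL near",(203,286),zb+.012);pr("trayR near",(340,286),zb+.012)
E
```

```text
grip near [0.5406 0.0215] along 0.151 lat 0.001
grip far [0.5439 0.0602] along 0.1898 lat 0.0019
trayL far [0.4967 0.1071] along 0.2338 lat -0.048
trayR far [0.5941 0.1012] along 0.2338 lat 0.0496
trayL near [ 0.4862 -0.0163] along 0.1101 lat -0.0511
trayR near [ 0.5908 -0.0227] along 0.1099 lat 0.0536
```

View pics/w13c.png

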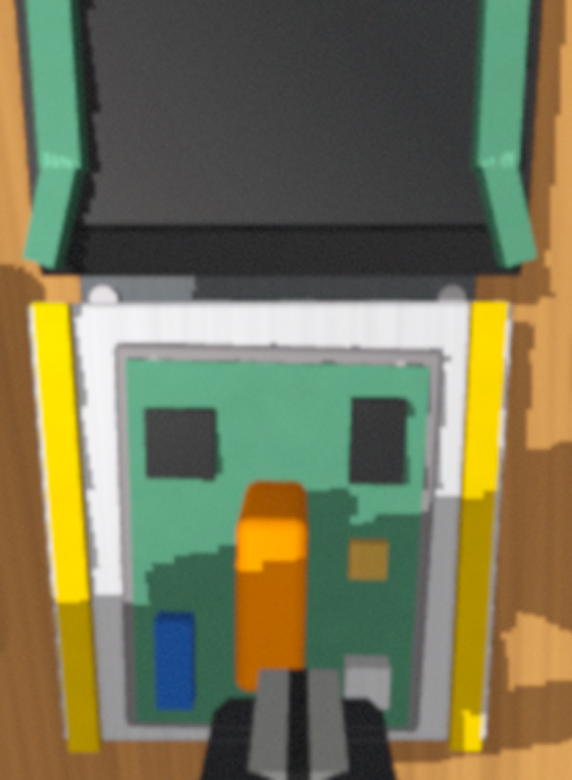

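```bash
python3 - <<'E'
from h import *
p=dict(np.load("pics/w13.npz")); n=np.array([U[1],-U[0]]); zb=.1155
D={}
def pr(nm,c,z):
    x=toplane(p,(165+c[0]/2.6-.3,c[1]/2.6-.3),z)[:2]; v=np.array([(x-SH)@U,(x-SH)@n]); D[nm]=v; print(nm,"along/lat mm",np.round(v*1e3,1))
pr("gripN L",(236,688),.1755);pr("gripN R",(304,672),.1755);pr("gripF L",(239,522),.1755);pr("gripF R",(305,519),.1755)
pr("tFL",(117,347),zb+.012);pr("tFR",(441,351),zb+.012);pr("tNL",(130,723),zb+.012);pr("tNR",(413,730),zb+.012)
pr("deckFL",(30,303),zb+.006);pr("deckFR",(512,304),zb+.006);pr("deckNL",(68,750),zb+.006);pr("deckNR",(486,750),zb+.006)
pr("gL0",(73,2),zb+.01);pr("gR0",(484,2),zb+.01);pr("gL1",(80,160),zb+.01);pr("gR1",(476,160),zb+.01);pr("flL",(44,262),zb+.01);pr("flR",(520,262),zb+.01);pr("mouth",(275,226),zb)
E
```

```text
gripN L along/lat mm [149.9  -7.2]
gripN R along/lat mm [153.9   8.5]
gripF L along/lat mm [189.4  -5.7]
gripF R along/lat mm [190.1   8.7]
tFL along/lat mm [224.  -39.5]
tFR along/lat mm [222.9  44.4]
tNL along/lat mm [116.7 -41.9]
tNR along/lat mm [114.3  41. ]
deckFL along/lat mm [234.9 -62.8]
deckFR along/lat mm [234.6  63.4]
deckNL along/lat mm [104.7 -62.3]
deckNR along/lat mm [104.5  64.2]
gL0 along/lat mm [303.4 -45.8]
gR0 along/lat mm [303.4  51.3]
gL1 along/lat mm [268.9 -46.5]
gR1 along/lat mm [268.9  51.3]
flL along/lat mm [245.  -57.3]
flR along/lat mm [244.9  63.8]
mouth along/lat mm [254.2   1.3]
```

```bash
cat >> h.py <<'E'
N=np.array([U[1],-U[0]])
def W(al,lat): return SH+al*U+lat*N
E
python3 - <<'E'
from h import *
q=down(SY-np.radians(1.3)); G=W(.170,.0010)
robot.set_gripper(.045,30)
robot.movel([*G,.205],frame=q,max_speed=.2)
r=robot.movel([*G,.166],max_speed=.12,force_limit=6); print(r); st("down")
if not r:
    robot.set_gripper(0.0,30); s=st("gripped"); z=.166
    r=robot.movel([*W(.200,.0018),z],frame=down(SY-np.radians(.7)),max_speed=.08,force_limit=12); print(r); st()
    shot("side","s14"); shot("wrist","w14")
E
```

```text
False
down t36.67 p [0.5422 0.0404 0.1666] w0.0450 F [0.3 0.7 0.7] M [ 0.03 -0.01 -0.02] j [ 0.072  0.326  1.884 -0.     0.931  0.154]
gripped t37.04 p [0.5425 0.0405 0.167 ] w0.0157 F [-1.1  0.1  6. ] M [-0.01  0.14 -0.05] j [ 0.072  0.325  1.884 -0.     0.93   0.154]
False
 t37.57 p [0.5453 0.071  0.1671] w0.0156 F [-1.   2.2  5.4] M [0.32 0.1  0.01] j [1.260e-01 3.330e-01 1.872e+00 1.000e-03 9.340e-01 1.970e-01]
```

View pics/w14.png

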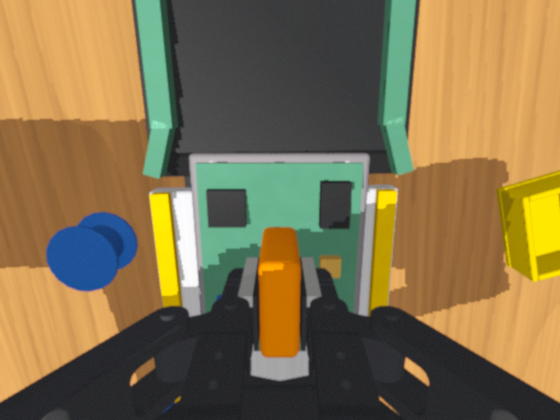

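```bash
python3 - <<'E'
from h import *
z=.166
r=robot.movel([*W(.312,.0025),z],frame=down(SY),max_speed=.08,force_limit=15); print(r); st()
if not r:
    r=robot.movel([*W(.334,.0025),z],max_speed=.03,force_limit=8); print(r); s=st("stop")
    print("along",(s["eef_pos"][:2]-SH)@U)
shot("wrist","w15")
E
```

```text
False
 t39.22 p [0.5524 0.1818 0.1671] w0.0154 F [-0.  -3.   6.9] M [-0.53  0.09  0.03] j [ 3.160e-01  3.780e-01  1.803e+00 -1.000e-03  9.590e-01  3.750e-01]
True
stop t39.80 p [0.5535 0.1983 0.1671] w0.0155 F [ 0.2 -2.5  5. ] M [-0.25  0.02 -0.01] j [ 0.343  0.387  1.789 -0.003  0.965  0.403]
along 0.3282593445497644
```

View pics/w15.png

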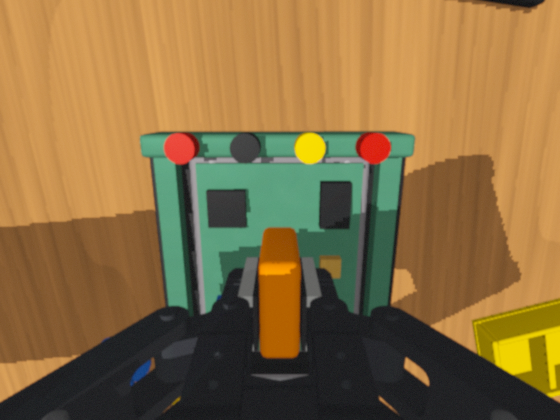

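```bash
python3 - <<'E'
from h import *
s=robot.get_state(); 
r=robot.movel([*W(.3335,.0025),.166],max_speed=.02,force_limit=14); s=st("push %s"%r); print("along",(s["eef_pos"][:2]-SH)@U)
robot.wait(.2); s=st(); print("along",(s["eef_pos"][:2]-SH)@U)
robot.set_gripper(.045); s=st("open")
robot.movel([*s["eef_pos"][:2],.25],max_speed=.25); s=st("up")
shot("wrist","w16"); shot("top","t16"); shot("side","s16")
im=cv2.imread("pics/s16.png"); cv2.imwrite("pics/s16c.png",cv2.resize(im[130:290,180:350],None,fx=3.5,fy=3.5,interpolation=cv2.INTER_CUBIC))
E
```

```text
push True t40.06 p [0.5535 0.1984 0.1672] w0.0158 F [ 0.1 -1.4  4.4] M [-0.14 -0.08 -0.03] j [ 0.344  0.388  1.788 -0.006  0.967  0.406]
along 0.3283302025843602
 t40.26 p [0.5535 0.1983 0.1671] w0.0156 F [-0.5 -1.6  5.7] M [-0.15 -0.02 -0.02] j [ 0.344  0.388  1.788 -0.006  0.967  0.406]
along 0.3283025527902243
open t40.65 p [0.5529 0.1984 0.1664] w0.0449 F [ 0.4  0.3 -0.3] M [-0.03 -0.06 -0.01] j [ 0.344  0.388  1.789 -0.005  0.966  0.406]
up t41.13 p [0.5531 0.1985 0.2509] w0.0451 F [-1.1 -0.2 -1.1] M [0.01 0.02 0.03] j [ 0.345  0.295  1.715 -0.005  1.132  0.405]
```

View pics/w16.png

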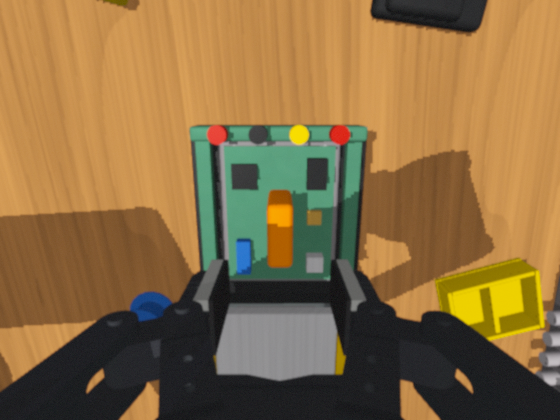

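View pics/s16c.png

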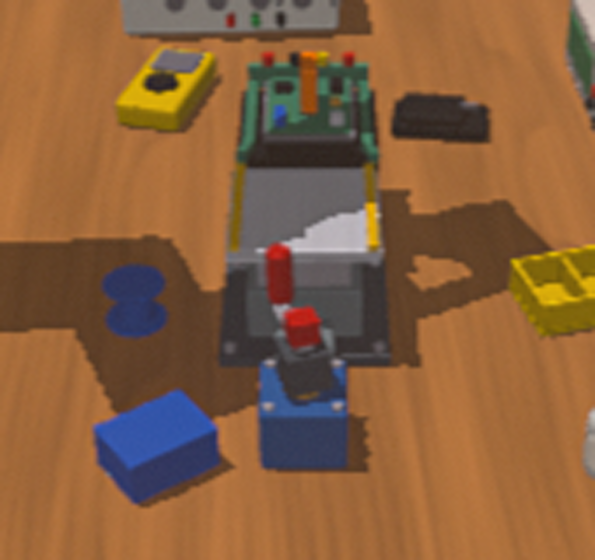

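```bash
python3 - <<'E'
from h import *
robot.movep([*W(.05,0),.25],down(SY)); st()
p=shot("wrist","w17")
for f in ("t12","t16"):
    im=cv2.imread(f"pics/{f}.png"); cv2.imwrite(f"pics/{f}c.png",cv2.resize(im[180:280,190:340],None,fx=4,fy=4,interpolation=cv2.INTER_CUBIC))
a=cv2.imread("pics/t12c.png");b=cv2.imread("pics/t16c.png");cv2.imwrite("pics/tc.png",cv2.resize(np.vstack([a,b]),None,fx=.75,fy=.75))
E
```

```text
t42.36 p [ 0.5339 -0.0785  0.2498] w0.0449 F [-0.2 -0.7  0.2] M [ 0.02  0.02 -0.02] j [-1.490e-01  2.210e-01  1.817e+00  1.000e-03  1.104e+00 -9.000e-02]
```

View pics/w17.png

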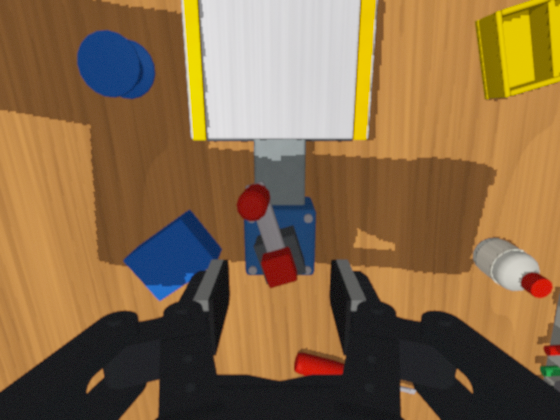

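View pics/tc.png

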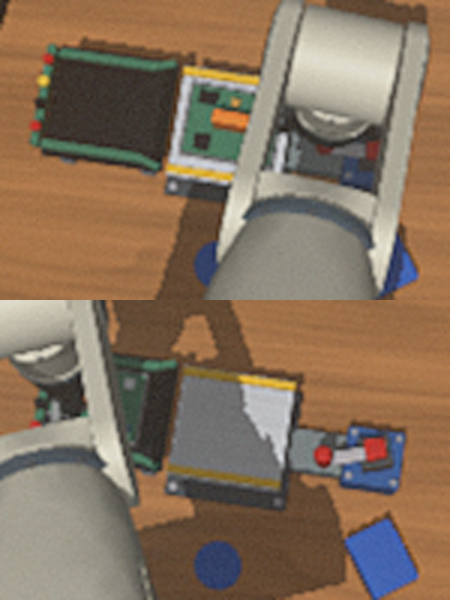

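```bash
python3 - <<'E'
from h import *
p=dict(np.load("pics/w17.npz")); b=toplane(p,(278,266),.126);k=toplane(p,(254,199),.153);d=k-b;print("crank",b,k,np.hypot(*d[:2]),np.degrees(np.arctan2(d[1],d[0])))
p=dict(np.load("pics/w12.npz")); b=toplane(p,(371,228),.126);k=toplane(p,(280,222),.153);d=k-b;print("crank12",b,k,np.hypot(*d[:2]),np.degrees(np.arctan2(d[1],d[0])))
robot.set_gripper(0.0,40)
robot.movep([*W(.175,0),.175],down(SY)); st()
r=robot.movel([*W(.175,0),.120],max_speed=.035,force_limit=4); s=st("deck"); print(r,"deck-bed mm",(s["eef_pos"][2]-.1349)*1e3)
robot.movel([*W(.175,0),.22],max_speed=.3); st()
E
```

```text
crank [ 0.53028058 -0.12150126  0.126     ] [ 0.51826517 -0.05985153  0.153     ] 0.06280971426052702 101.02858407087086
crank12 [ 0.5331898  -0.12660394  0.126     ] [ 0.54585967 -0.0682523   0.153     ] 0.05971129626646786 77.74953752628643
 t43.54 p [0.5412 0.0456 0.175 ] w-0.0001 F [0.9 0.2 0.8] M [-0.05  0.02 -0.  ] j [ 0.082  0.314  1.879 -0.     0.949  0.14 ]
deck t44.62 p [0.541  0.0455 0.1347] w0.0000 F [-1.2 -0.7  6.6] M [ 0.02  0.27 -0.04] j [ 0.081  0.369  1.908 -0.     0.865  0.14 ]
True deck-bed mm -0.2025179382379727
 t45.06 p [0.5417 0.0456 0.2209] w0.0001 F [ 0.2 -0.2 -0.1] M [ 0.02  0.04 -0.01] j [ 0.081  0.258  1.838 -0.     1.044  0.14 ]
```

```bash
python3 - <<'E'
from h import *
q=down(np.radians(101-90))
robot.movep([*SH,.195],q); st()
r=robot.movel([*SH,.135],max_speed=.04,force_limit=5); s=st("block"); print(r,"underside",s["eef_pos"][2]-.019-.062)
robot.movel([*SH,.23],max_speed=.3); 
robot.movep([.45,-.2,.30],q); st()
shot("wrist","w18"); shot("side","s18")
im=cv2.imread("pics/s18.png"); cv2.imwrite("pics/s18c.png",cv2.resize(im[130:290,180:350],None,fx=3.5,fy=3.5,interpolation=cv2.INTER_CUBIC))
E
```

```text
t46.00 p [ 0.5302 -0.1287  0.194 ] w-0.0000 F [ 0.1  0.6 -0.1] M [-0.01 -0.06 -0.02] j [-0.241  0.294  1.857  0.     0.992  1.135]
block t47.13 p [ 0.5311 -0.1297  0.1452] w-0.0003 F [ 0.1 -1.1  7. ] M [-0.19  0.14 -0.06] j [-2.420e-01  3.590e-01  1.894e+00 -1.000e-03  8.880e-01  1.137e+00]
True underside 0.06423749951580382
 t48.14 p [ 0.4495 -0.2001  0.2991] w-0.0000 F [ 1.  -0.2  0.3] M [-0.01 -0.06  0.04] j [-0.422  0.096  1.853  0.     1.194  0.958]
```

View pics/s18c.png

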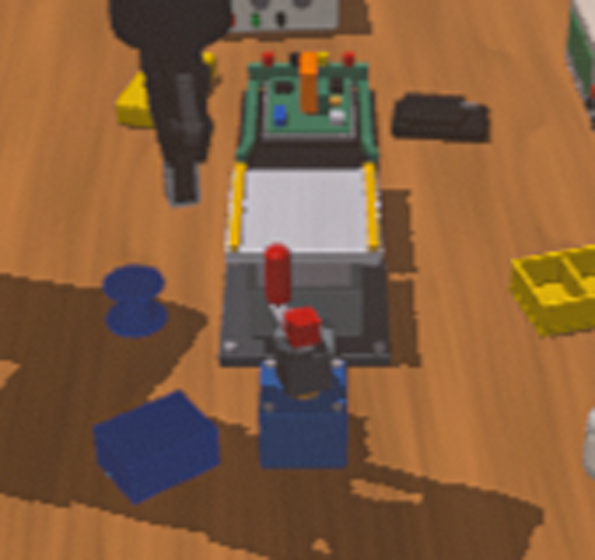

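View pics/w18.png

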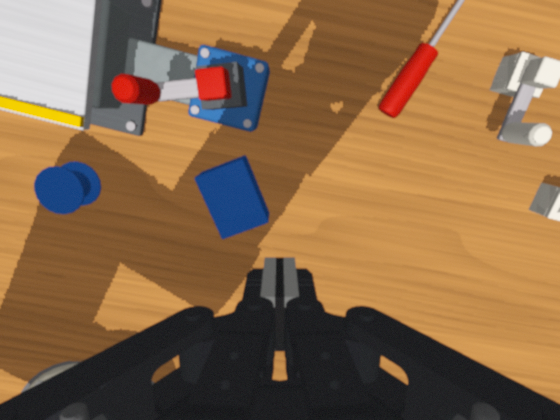

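```bash
python3 - <<'E'
from h import *
robot.job_done(); st()
E
```

```text
the job is handed in; nothing more can be done
the job is handed in; nothing more can be done
```

The job is done and handed in at about 48 s of the 72 s allowed. The simulator gave no verdict.

**What I did**
- I gripped the red crank by its block, fitted it on the square shaft and wound it clockwise. Part of the winding was on the block, then about 1.5 turns on the knob.
- I gripped the tray by its orange block and slid it straight across onto the dock until it met the end stop. I then released it and moved the arm clear.

**What the last checks showed**
- **Deck level:** touching the deck and the dock bed with the closed fingertips put the deck 0.1 mm below the bed before the slide and 0.2 mm below after it.
- **Crank seated:** touching the top of its block put the hub's underside 64.2 mm above the table, against 64 mm for fully on. After I let go, the crank swung about 23° back, about the whole of its stated play. The deck height did not change.
- **Tray home:** the arm stopped on contact, and a second, harder push (14 N limit) moved it no further. The pictures show the tray straight against the stop. It came to rest about 2 mm past where I had estimated home, which is within my measurement error.
- **Other things on the table:** the ones in the last pictures appear where they were at the start. I did not measure them.

Sideways force on the tool reached about 15 N at the end of the first winding stroke, because the grip was slightly off the shaft's axis. It eased off when I released the crank.

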